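# Index the coil turntable to its middle station

### The arm

A 7-joint arm with a two-finger parallel gripper is mounted at the origin on a cart in front of the work surface, level with it; the furniture and walls round the work are solid. World frame = base frame: x ahead of the robot, y to its left, z up, the work surface at z = 0. Lengths are in m, angles in degrees, forces in N, time in s.
With the tool pointing down it reaches from about 0.35 to 0.9 m from the base axis. Payload 19.9 kg.
Tool frame: the origin (TCP) lies at the very end of the fingers, on their centre line; the grasp point (between the pads) lies 19 mm behind it; x points along the fingers, y is the direction in which the jaws open and shut, and the axes are right-handed (so a half turn about x gives the same grasp; the last joint's range is limited). The gripper opens to 94 mm and grips with 3 to 60 N. Pads are 16 mm wide; open, the fingers measure 119 mm over their backs; the gripper's body (75 mm by 177 mm) begins 78 mm behind the grasp point.
Start: joints at [-75.143, 23.915, -0.59, 92.452, 0.269, 63.638, -3.037], TCP at [0.185, 0.597, 0.205] pointing down, gripper open.
Joint ranges: [-161.28, 161.28], [-22.2, 115.67], [-73.04, 71.86], [3.21, 147.25], [-68.34, 248.33], [10.77, 114.83], [-161.83, 161.83]. Speed limits (degrees/s): [108.29, 108.29, 136.94, 136.94, 172.46, 172.46, 172.46].

### API

Orientations are given as a 3x3 rotation matrix whose columns are the frame's x, y, z axes.
In Python, from station import bot gives the robot as it stands. The module is installed in compiled form; this text tells all that it offers.
- The arm moves only by the shell command python3 -m handwheel 'ROWS'. ROWS is JSON, a list of rows, each a list of 5 numbers: the opening, from 0 (shut) to 1 (fully open), then the shift along the tool's x, y, z in mm, then the turn about the tool's x in degrees. In form: [[fingers, dx, dy, dz, twist], ...]. A call has 1 to 5 rows; each row shifts and turns the commanded pose from where the row before left it, along the tool's axes as they then stand; what a row does not reach is not made up. A row lasts 1/8 s, in which the tool goes at most 62.5 mm and 10.7 degrees, less where a joint would pass 70% of its speed; a pose out of reach is approached as far as the arm can. A call is refused whole if a number of a shift passes 62.5 or a number of a turn 10.7, either way. A call with a gripper value outside its range is refused whole. The fingers move at their own pace and stop on an object; the grip force is fixed at half the most. Time passes only in rows, so rows that do not move let the fingers close. It gives the time, the measured TCP pose, the force and the opening at its end, in the units of the state.
- bot.read_state(): the state, without advancing time (a new reading comes with each control period).
- bot.camera(name): name is "scene" or "side" or "wrist"; returns the picture (400x640x3 uint8, red, green, blue); there is no depth.
- bot.calibration(name): a dict with "fx", "fy", "cx", "cy" (pixels), "R" (3x3) and "t" (3): a world point X has camera coordinates R X + t; the wrist camera has in their place "mount" (4x4, takes a point from camera to tool coordinates, whose origin is the TCP and whose axes are the tool frame's). Camera axes: x right, y down, z forward; pixel columns grow to the right and rows downward; lengths in m; the calibration is good to about 2 mm. A picture is of the moment at which its call begins: read the wrist's pose just before it. calibration takes no time and is no camera call.
- bot.sign_off(): hands the job in, once; it reports no verdict.
The state is a dict: "time_s": time; "q": joint angles; "joint_velocities": joint speeds; "joint_torque": joint torques, N m; "eef_pos": TCP position; "tool_rot": TCP orientation; "force": force on the tool from outside, world axes, zero at the start; "ft_torque": the same for the moment, N m; "width": finger opening in m.
Only numpy, scipy, OpenCV 4.12 (cv2) and the standard library are available. Lean on these libraries where they do the work, as an engineer would, in place of code of your own. Each camera call takes 0.05 s, during which the arm holds its last target.

### The job

The coil turntable is locked in its stow hole. Pull the spring index pin up by its black knob, swing the turntable round counter-clockwise (seen from above) to the brass index arc, and let the pin drop fully home in the middle one of the arc's three holes, so that the turntable is locked there; then leave the knob alone. The arc has been trued by hand and sits some degrees off its nominal place, so feel for the hole gently: never wrench the pin sideways or jam it down. Keep the wound coil standing in its seat and do not disturb the other things on the table.

Things in the scene. Friction and masses are not known exactly. Their poses are not given: they have to be found in the camera images.
- swivel_base: Fixed grey round plate, 280 mm across, 12 mm thick, with three brass levelling screws (up to 167 mm from the axis, 22 mm high). Origin on the turntable's vertical axis at table height, z up. All index holes lie 105 mm from this axis. On it turns an aluminium disc, 152 mm across, top 40 mm above the table; a radial arm on the disc carries the index plunger.
- stow_hole (a point): Mouth of the stow hole, where the pin starts: in a grey boss, flat face 26 mm above the table, 105 mm from the axis, in the direction 144 degrees counter-clockwise from the base's x axis.
- arc_nominal (a point): NOMINAL place of the middle hole's mouth, 72 degrees counter-clockwise from the stow hole, 26 mm above the table. The brass arc (91 to 119 mm from the axis) has three holes, 9.6 mm wide, 30 degrees apart, in a flat top face. Trued by hand, the whole arc is turned about the axis by up to 11 degrees either way from nominal; no reading tells how much: look or feel for it.
- turntable (a joint): Turntable angle, rad: 0 with the arm at the stow hole, growing counter-clockwise seen from above, range -0.12 to 2.1. Arc holes nominally at 0.733, 1.257 (middle, wanted) and 1.780, all shifted together by an unknown -0.19 to 0.19. Turns with about 0.6 N of friction at the knob (3 to 7 N with the pin riding on the arc), stays where left; play in a hole about 0.008 either way.
- index_plunger (a joint): How far the pin is drawn up, m: 0 fully home (8 mm deep in a hole), about 0.0075 with its nose riding on the flat face of the arc, 0.013 at the upper stop. Drawn 10 to 12 mm it swings clear. The spring pulls down with 6 N at 0 and 9 N at 0.013 and snaps the pin down when let go; nosing within about 3 mm of a hole's centre it slips in by itself.
- knob_grip (a point): Middle of the round black plunger knob, 105 mm from the axis, 68.5 mm above the table with the pin home (rises with it). The head is an upright cylinder, 26 mm across, 22 mm high, over a 13 mm neck, 8 mm high; below it a brass barrel and nut 22 mm across, and the arm, 30 mm wide, its top 40 mm above the table. Grip from above, any side; it does not turn on the arm.
- index_pin: The steel pin, 8 mm across with a round nose, fixed under the knob and moving with it; origin on its axis 49.5 mm above the table with the pin home, nose 31.5 mm below the origin. More than 30 N of contact force on it against base or arc damages it.
- bobbin: The wound copper coil, black flanges, 31 mm in diameter and 24 mm high, standing loose in a shallow round seat in the middle of the turntable (top 66 mm above the table). Origin at the centre of its underside, z up.
- hex_key: Black hex key, 80 mm long, lying on the table: leave alone.
- dip_circle: Black stand with a clear ring and needle, 211 x 141 mm, 119 mm high, standing on the table: leave alone.
- weight_0: Slotted brass weight, 33 mm across, 10 mm high, lying on the table: leave alone.
There are look-alikes about, which are no part of the job. What is shaped like the bobbin but purple or turquoise is not meant.

How it is judged:
By the outcome, as a careful person would: the job done as asked, in the order asked, and still so for the second after the job is handed in, with the robot touching nothing.
It also fails if it takes over 58 s, if anything falls off the work surface, if the arm or the gripper's body presses on something with over 40 N, if the wrist force passes 120 N, or if a joint passes its speed limit or range.

## Working session

There is one attempt and no reset: what is moved stays moved. The work goes in short steps, Python scripts to look and compute and a shell command to move; the robot and the scene stay as the last step left them, time stands still between calls to the robot, and variables do not carry over. Pictures are saved under pics/ and viewed, and the job is handed in when it is done.

```bash
mkdir -p pics; ls; python3 - <<'E'
from station import bot
import cv2, numpy as np
s=bot.read_state()
for k in ['time_s','eef_pos','tool_rot','force','width']: print(k,np.round(s[k],3).tolist())
for n in ['scene','side','wrist']:
    im=bot.camera(n); cv2.imwrite(f'pics/a_{n}.png',im[:,:,::-1])
    c=bot.calibration(n); print(n,{k:np.round(v,4).tolist() for k,v in c.items()})
E
```

```text
pics
time_s 0.0
eef_pos [0.185, 0.597, 0.205]
tool_rot [[-0.0, 0.296, 0.955], [-0.001, 0.955, -0.296], [-1.0, -0.001, 0.0]]
force [-0.518, 0.511, -0.538]
width 0.094
scene {'fx': 396.1673, 'fy': 396.1673, 'cx': 325.5231, 'cy': 195.2991, 'R': [[0.7829, -0.6219, -0.0185], [-0.4667, -0.5673, -0.6785], [0.4115, 0.5398, -0.7344]], 't': [-0.3197, 0.2891, 0.9171]}
side {'fx': 390.6703, 'fy': 390.6703, 'cx': 317.643, 'cy': 198.352, 'R': [[0.9464, -0.3231, -0.0017], [-0.2114, -0.615, -0.7596], [0.2444, 0.7192, -0.6504]], 't': [-0.4229, 0.1753, 0.932]}
wrist {'fx': 320.8216, 'fy': 320.8216, 'cx': 320.3464, 'cy': 199.6436, 'mount': [[-0.0012, -0.2411, 0.9705, -0.1791], [1.0, -0.0009, 0.001, 0.0008], [0.0007, 0.9705, 0.2411, -0.0706], [0.0, 0.0, 0.0, 1.0]]}
```

View pics/a_scene.png

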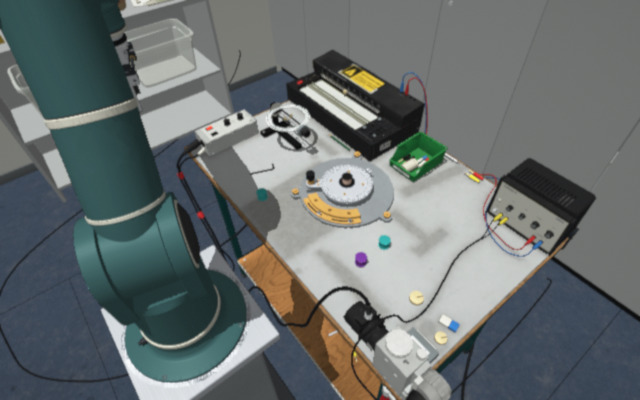

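View pics/a_side.png

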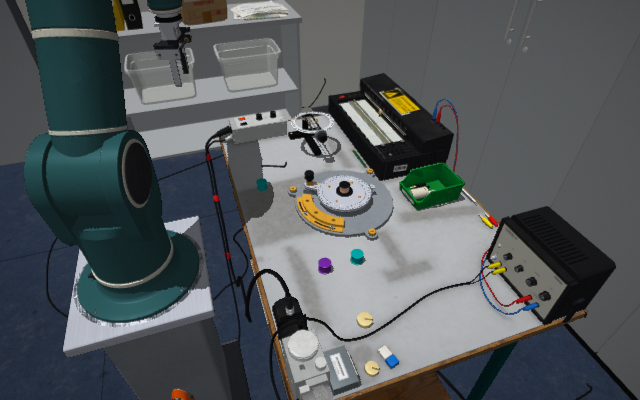

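View pics/a_wrist.png

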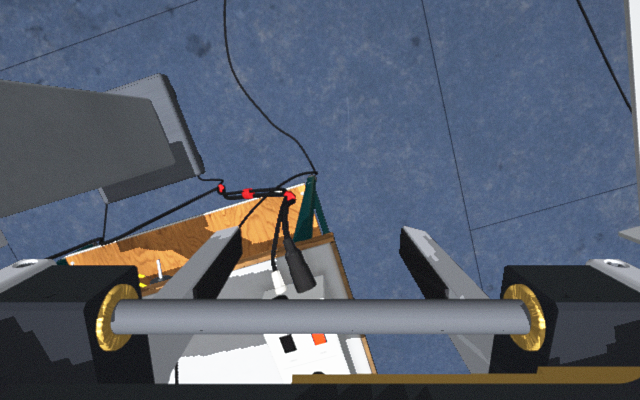

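The scene picture shows the swivel base with its disc centre at about (346,183), the black knob at (311,176), and the brass arc at about (333,210). The bobbin at (347,180) is black-flanged copper and sits in the disc. The purple (361,258) and turquoise (385,241), (261,193) ones are look-alikes. I'll enlarge to confirm.

```bash
python3 - <<'E'
import cv2, numpy as np
a=cv2.imread('pics/a_scene.png')[135:245,275:415]; b=cv2.imread('pics/a_side.png')[155:250,275:405]
a=cv2.resize(a,None,fx=5.7,fy=5.7,interpolation=cv2.INTER_CUBIC);b=cv2.resize(b,None,fx=6,fy=6,interpolation=cv2.INTER_CUBIC)
cv2.imwrite('pics/b_sc.png',a[:600,:800]);cv2.imwrite('pics/b_si.png',b[:600,:800])
E
```

```text
(no output)
```

View pics/b_sc.png

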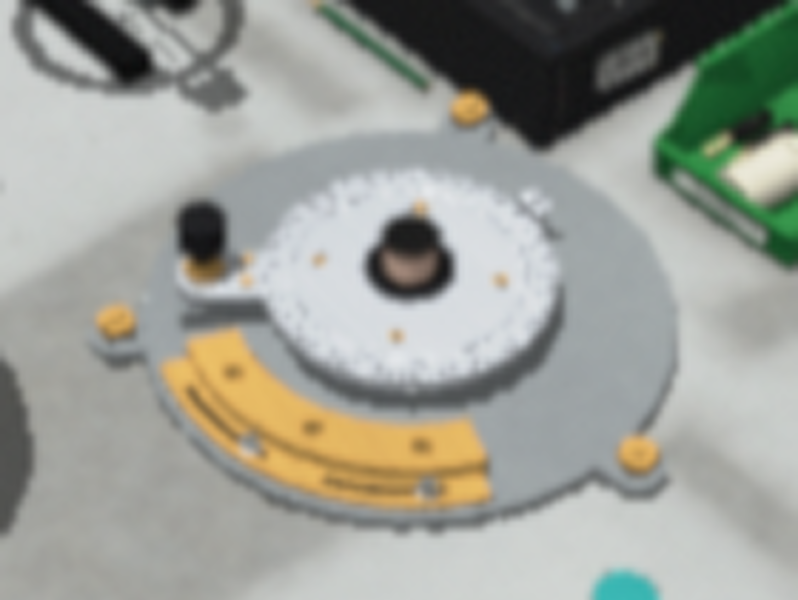

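View pics/b_si.png

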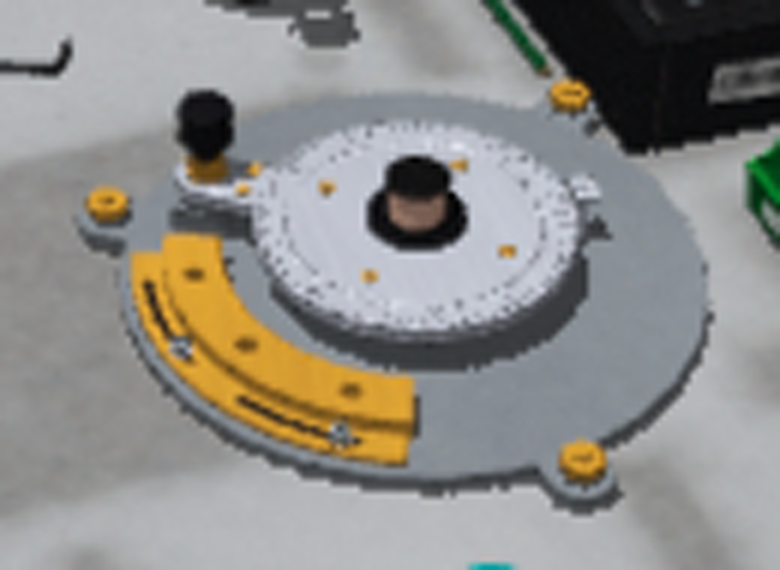

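```bash
cat > h.py <<'E'
import numpy as np, cv2
from station import bot
def ray(n,px,z):
    c=bot.calibration(n);R=np.array(c['R']);t=np.array(c['t'])
    d=R.T@np.array([(px[0]-c['cx'])/c['fx'],(px[1]-c['cy'])/c['fy'],1]);o=-R.T@t
    return o+d*(z-o[2])/d[2]
def proj(n,X):
    c=bot.calibration(n);p=np.array(c['R'])@X+np.array(c['t']);return c['fx']*p[0]/p[2]+c['cx'],c['fy']*p[1]/p[2]+c['cy']
def circ(P):
    P=np.array(P);A=np.c_[2*P[:,:2],np.ones(len(P))];s=np.linalg.lstsq(A,(P[:,:2]**2).sum(1),rcond=None)[0]
    return s[:2],np.sqrt(s[2]+s[0]**2+s[1]**2)
E
python3 - <<'E'
from h import *
P={'scene':dict(o=(275,135),k=5.7,scr=[(470,105),(116,319),(639,450)],hol=[(234,372),(313,428),(422,446)],knob=(204,240)),
'side':dict(o=(275,155),k=6,scr=[(571,92),(107,200),(584,458)],hol=[(194,274),(247,344),(350,390)],knob=(205,130))}
for n,p in P.items():
    f=lambda q:(q[0]+.5)/p['k']-.5+np.array(p['o']) if False else (np.array(q)+.5)/p['k']-.5+np.array(p['o'])
    S=[ray(n,f(q),.022) for q in p['scr']]
    c,r=circ(S); print(n,'axis',c.round(4),r.round(4))
    im=cv2.imread(f'pics/a_{n}.png').astype(int); 
    hsv=cv2.cvtColor(im.astype(np.uint8),cv2.COLOR_BGR2HSV)
    # disc: bright low-sat near
    H=[ray(n,f(q),.026) for q in p['hol']]
    for h in H: d=h[:2]-c; print(' hole',h[:2].round(4),np.hypot(*d).round(4),np.degrees(np.arctan2(d[1],d[0])).round(2))
    K=ray(n,f(p['knob']),.0685)[:2]; d=K-c; print(' knob',K.round(4),np.hypot(*d).round(4),np.degrees(np.arctan2(d[1],d[0])).round(2))
    print(' knob px',f(p['knob']))
E
```

```text
scene axis [0.5499 0.0787] 0.152
 hole [0.4444 0.09  ] 0.1061 173.86
 hole [0.4518 0.0362] 0.1069 -156.6
 hole [ 0.4854 -0.0063] 0.1066 -127.21
 knob [0.465 0.139] 0.1042 144.64
 knob px [310.37719298 176.69298246]
side axis [0.5518 0.0778] 0.1524
 hole [0.4463 0.091 ] 0.1063 172.86
 hole [0.4543 0.0374] 0.1055 -157.52
 hole [ 0.4875 -0.0056] 0.1053 -127.63
 knob [0.4685 0.141 ] 0.1045 142.8
 knob px [308.75 176.25]
```

The crops confirm the black knob at scene (310,177) on the arm. The three arc holes are at about scene (316,200), (330,210) and (349,213). The axis is at about (0.551,0.078), the knob at about (0.467,0.140), and the middle hole is about 59–61° CCW from the knob. Next I move over the knob and refine with the wrist camera.

```bash
python3 -m handwheel '[[1,0,-35,40,0],[1,0,-35,40,0],[1,0,-35,40,0],[1,0,-35,40,0],[1,0,-35,40,0]]'
```

```text
time_s: 0.78
eef_pos: [0.325, 0.3689, 0.2054]
tool_rot: [[-0.0, 0.296, 0.955], [-0.0, 0.955, -0.296], [-1.0, -0.0, -0.0]]
force: [0.8, 0.4, -0.4]
width: 0.0937
```

```bash
python3 -m handwheel '[[1,0,-35,40,0],[1,0,-35,40,0],[1,0,-35,40,0],[1,0,-35,40,0],[1,0,-37,43,0]]'; python3 -m handwheel '[[0.45,0,0,0,9],[0.45,0,0,0,9],[0.45,0,0,0,0]]'
python3 - <<'E'
from h import *
s=bot.read_state();im=bot.camera('wrist');cv2.imwrite('pics/c_w.png',im[:,:,::-1])
np.savez('c_w.npz',p=s['eef_pos'],R=s['tool_rot']);print(s['joint_velocities'],s['q'])
E
```

```text
time_s: 1.4
eef_pos: [0.4664, 0.1399, 0.2056]
tool_rot: [[0.0, 0.296, 0.955], [0.0, 0.955, -0.296], [-1.0, 0.0, 0.0]]
force: [1.3, -0.1, -0.7]
width: 0.0937
time_s: 1.78
eef_pos: [0.4657, 0.1413, 0.2054]
tool_rot: [[-0.0, 0.576, 0.817], [-0.0, 0.817, -0.576], [-1.0, -0.0, -0.0]]
force: [0.4, 0.4, 0.4]
width: 0.0673
[ 1.24209200e-01  1.85471181e-02 -6.15569119e-01 -8.45431587e-02
  1.00980723e-01  8.89305979e-04  5.41893319e+00] [-38.32315654   9.89783826  19.91184351 112.2217631   -3.92591625
  58.53647339  38.17792545]
```

View pics/c_w.png

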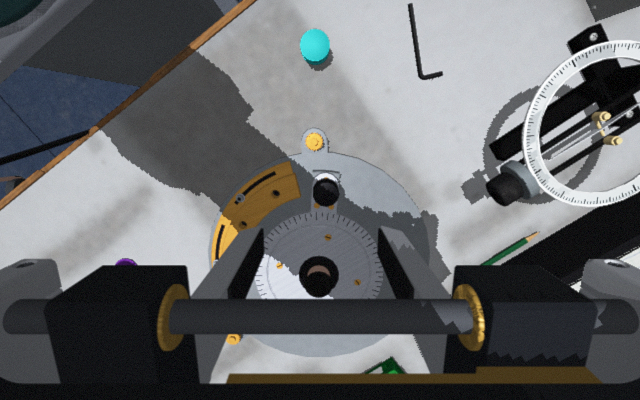

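The wrist view shows the knob at about (325,190), the bobbin at (319,275), and two arc holes near (277,193) and (242,224). I'll enlarge it and measure.

```bash
cat >> h.py <<'E'
def wray(p,R,px,z):
    c=bot.calibration('wrist');M=np.array(c['mount'])
    d=np.array(R)@M[:3,:3]@np.array([(px[0]-c['cx'])/c['fx'],(px[1]-c['cy'])/c['fy'],1]);o=np.array(R)@M[:3,3]+p
    return o+d*(z-o[2])/d[2]
def wproj(p,R,X):
    c=bot.calibration('wrist');M=np.array(c['mount'])
    q=M[:3,:3].T@(np.array(R).T@(np.array(X)-p)-M[:3,3]);return c['fx']*q[0]/q[2]+c['cx'],c['fy']*q[1]/q[2]+c['cy']
E
python3 - <<'E'
from h import *
d=np.load('c_w.npz');p,R=d['p'],d['R']
im=cv2.imread('pics/c_w.png')
print('tcp px',wproj(p,R,p))
K=np.array([.467,.140]);
cv2.imwrite('pics/c_crop.png',cv2.resize(im[130:290,205:405],None,fx=3.7,fy=3.7,interpolation=cv2.INTER_CUBIC))
E
```

```text
tcp px (np.float64(319.204331392307), np.float64(242.6753864140742))
```

View pics/c_crop.png

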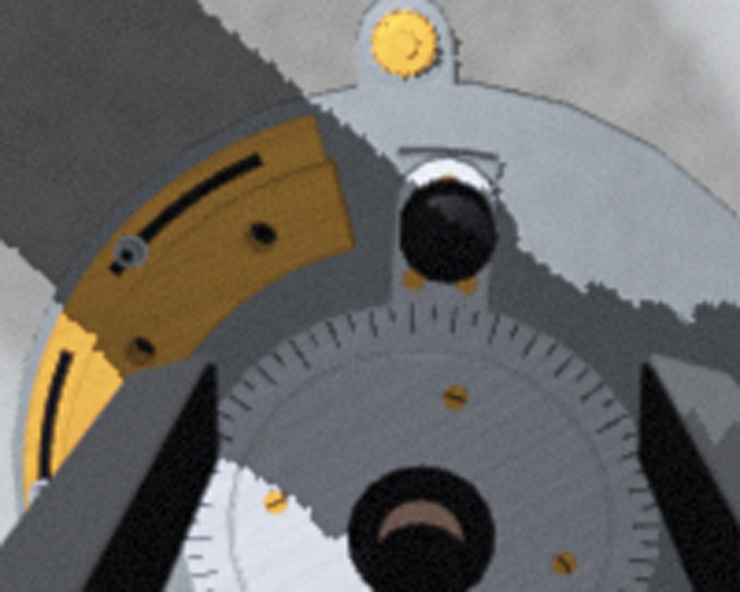

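```bash
python3 - <<'E'
from h import *
d=np.load('c_w.npz');p,R=d['p'],d['R']
f=lambda x,y:(205+(x+.5)/3.7-.5,130+(y+.5)/3.7-.5)
K=wray(p,R,f(448.5,234),.0795)[:2]
H1=wray(p,R,f(263,234),.026)[:2];H2=wray(p,R,f(142,349),.026)[:2]
S=wray(p,R,f(404,43),.022)[:2]
print('K',K,'H1',H1,'H2',H2,'chord',np.linalg.norm(H1-H2),'expect',.21*np.sin(np.radians(15)))
# axis: 105 from H1,H2
m=(H1+H2)/2;v=(H2-H1);L=np.linalg.norm(v);n=np.array([-v[1],v[0]])/L
A=m+n*np.sqrt(.105**2-L*L/4)
for A in (A,np.array([.551,.0782])):
  an=lambda q:np.degrees(np.arctan2(*(q-A)[::-1]))%360
  print('axis',A,'ang',an(K),np.linalg.norm(K-A),an(H1),np.linalg.norm(H1-A),an(H2),'mid-K',an(H2)-an(K),an(H1)+30-an(K),'scr',an(S),np.linalg.norm(S-A))
E
```

```text
K [0.4675937  0.14743024] H1 [0.44489198 0.09435474] H2 [0.45256717 0.04043724] chord 0.05446104316391315 expect 0.054351999471529355
axis [0.54912507 0.08168735] ang 141.1190021805421 0.10473534259177192 173.07085255729865 0.10500000000000002 203.1324583296738 mid-K 62.013456149131684 61.95185037675654 scr 147.02813575408723 0.15059507647428105
axis [0.551  0.0782] ang 140.3061032463757 0.10839481889835892 171.3433045482914 0.10733073920402861 200.98880328925443 mid-K 60.682700042878736 61.0372013019157 scr 146.31961445938688 0.15407771586934857
```

```bash
python3 -m handwheel '[[0.45,40,0,0,0],[0.45,50,0,0,0],[0.45,0,0,0,0]]'
python3 - <<'E'
from h import *
s=bot.read_state();im=bot.camera('wrist');cv2.imwrite('pics/d_w.png',im[:,:,::-1])
np.savez('d_w.npz',p=s['eef_pos'],R=s['tool_rot'])
im2=bot.camera('side');cv2.imwrite('pics/d_s.png',im2[:,:,::-1])
g=np.vstack([im[100:400,160:480],]) 
cv2.imwrite('pics/d_crop.png',cv2.resize(im[120:320,190:450],None,fx=3,fy=3,interpolation=cv2.INTER_CUBIC)[:,:,::-1])
for X in ([.4665,.140,.0795],[.4676,.1474,.0795]): print(wproj(s['eef_pos'],s['tool_rot'],X))
print(wproj(s['eef_pos'],s['tool_rot'],np.r_[s['eef_pos'][:2],.0795]))
E
```

```text
time_s: 2.2
eef_pos: [0.464, 0.1407, 0.1134]
tool_rot: [[-0.005, 0.574, 0.819], [-0.003, 0.819, -0.574], [-1.0, -0.005, -0.002]]
force: [0.8, 0.1, 0.8]
width: 0.0423
(np.float64(320.8949141389935), np.float64(228.13537537636276))
(np.float64(330.4928130828735), np.float64(223.5761003577702))
(np.float64(319.5745001242305), np.float64(224.77865650467834))
```

View pics/d_crop.png

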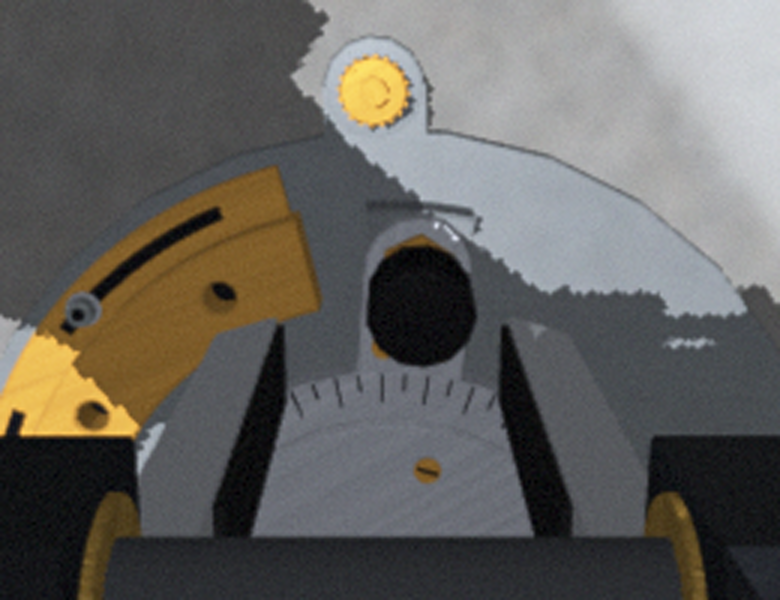

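View pics/d_s.png

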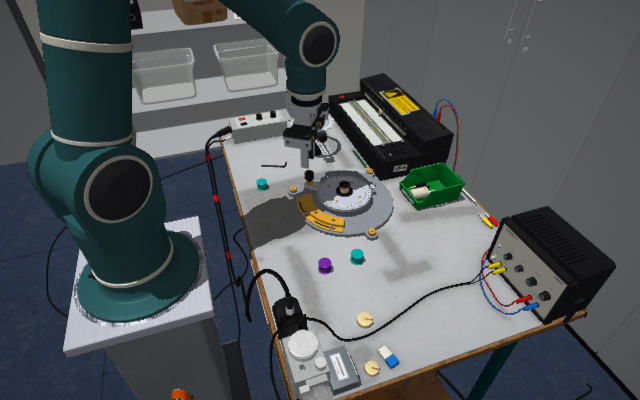

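The knob sits about 7 mm to the +y side of the finger midline: knob (330,224), finger tips' middle (321,227). I shift and look again.

```bash
python3 -m handwheel '[[0.45,0,7,-1,0],[0.45,0,0,0,0],[0.45,0,0,0,0]]'
python3 - <<'E'
from h import *
s=bot.read_state();im=bot.camera('wrist');cv2.imwrite('pics/e_w.png',im[:,:,::-1])
np.savez('e_w.npz',p=s['eef_pos'],R=s['tool_rot'])
cv2.imwrite('pics/e_crop.png',cv2.resize(im[120:320,190:450],None,fx=3,fy=3,interpolation=cv2.INTER_CUBIC)[:,:,::-1])
print(s['eef_pos'],wproj(s['eef_pos'],s['tool_rot'],np.r_[s['eef_pos'][:2],.0795]),wproj(s['eef_pos'],s['tool_rot'],s['eef_pos']))
# knob mask
g=im.max(2)[150:300,280:380];m=(g<40).astype(np.uint8)
n,l,st,c=cv2.connectedComponentsWithStats(m)
for i in range(1,n):
  if st[i,4]>200: print(st[i]+[280,150,0,0,0],c[i]+[280,150])
E
```

```text
time_s: 2.68
eef_pos: [0.4693, 0.1478, 0.1161]
tool_rot: [[0.001, 0.577, 0.817], [0.0, 0.817, -0.577], [-1.0, 0.001, 0.0]]
force: [0.4, -0.0, 0.5]
width: 0.0423
[0.46926395 0.14779874 0.11605647] (np.float64(319.3096131547782), np.float64(223.4418703152816)) (np.float64(319.21101850524883), np.float64(242.6795668713011))
[ 300  201   36   39 1104] [317.06793478 219.84148551]
[356 229  24  71 769] [366.80104031 269.67750325]
```

View pics/e_crop.png

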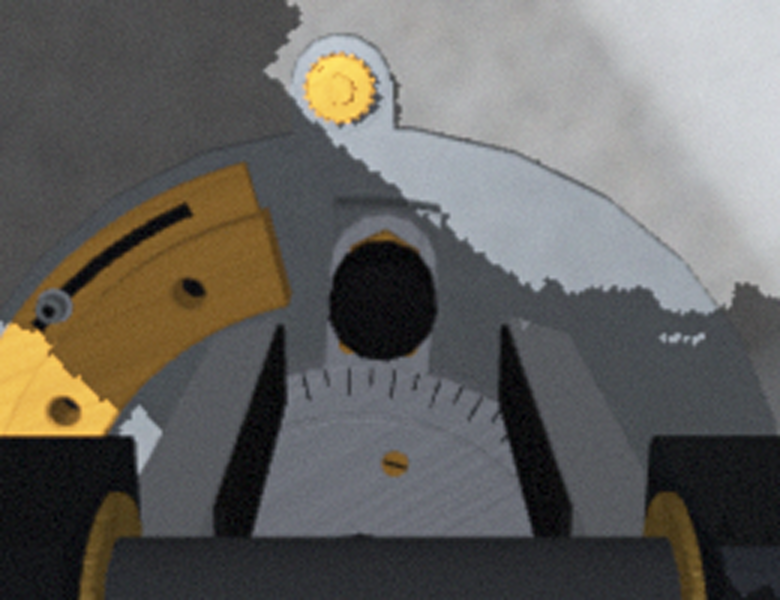

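```bash
python3 -m handwheel '[[0.45,0,-1.5,-0.5,0],[0.45,20,0,0,0],[0.45,22,0,0,0],[0.45,20,0,0,0],[0.45,0,0,0,0]]'
python3 -m handwheel '[[0.36,0,0,0,0],[0.36,0,0,0,0]]'
python3 - <<'E'
from h import *
s=bot.read_state();im=bot.camera('wrist');cv2.imwrite('pics/f_w.png',im[:,:,::-1])
print(s['eef_pos'],s['force'],s['ft_torque'])
cv2.imwrite('pics/f_crop.png',cv2.resize(im[160:360,220:420],None,fx=3,fy=3,interpolation=cv2.INTER_CUBIC)[:,:,::-1])
E
```

```text
time_s: 3.35
eef_pos: [0.4669, 0.1462, 0.0526]
tool_rot: [[-0.002, 0.577, 0.817], [-0.001, 0.817, -0.577], [-1.0, -0.002, -0.001]]
force: [-0.5, -0.1, -0.3]
width: 0.0421
time_s: 3.6
eef_pos: [0.4682, 0.1468, 0.0543]
tool_rot: [[0.001, 0.577, 0.817], [0.0, 0.817, -0.577], [-1.0, 0.001, 0.001]]
force: [-0.8, 0.4, 0.1]
width: 0.0339
[0.46815001 0.14683366 0.0542591 ] [-0.78539097  0.40891072  0.11171705] [-0.03333942  0.00397807 -0.05505384]
```

View pics/f_crop.png

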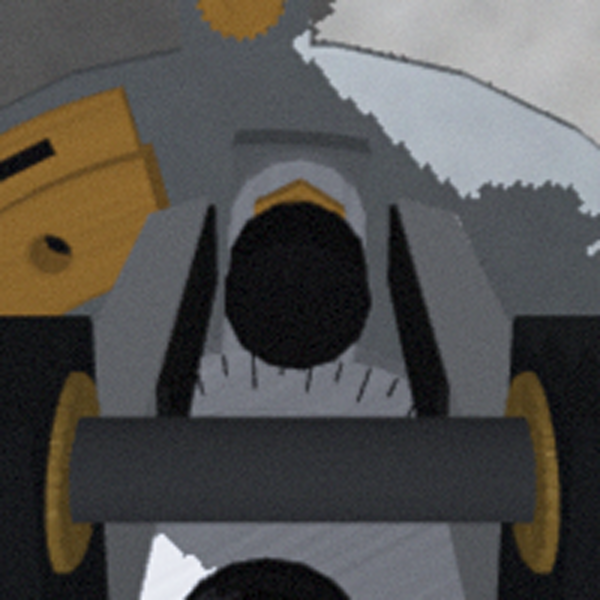

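```bash
python3 -m handwheel '[[0.32,0,-0.7,0,0],[0.31,0,0,0,0],[0.30,0,0,0,0],[0.29,0,0,0,0]]'; python3 -m handwheel '[[0.28,0,0,0,0],[0.275,0,0,0,0]]'
```

```text
time_s: 4.15
eef_pos: [0.4673, 0.1461, 0.0535]
tool_rot: [[0.0, 0.577, 0.817], [-0.0, 0.817, -0.577], [-1.0, -0.0, 0.0]]
force: [0.2, 0.9, -0.1]
width: 0.0272
time_s: 4.4
eef_pos: [0.4674, 0.1462, 0.0535]
tool_rot: [[0.0, 0.577, 0.817], [-0.0, 0.817, -0.577], [-1.0, 0.0, 0.0]]
force: [-1.1, 0.7, 0.3]
width: 0.0259
```

```bash
python3 -m handwheel '[[0.2,0,0,0,0],[0.15,0,0,0,0]]'; python3 -m handwheel '[[0.15,-2,0,0,0],[0.15,0,0,0,0]]';python3 -m handwheel '[[0.15,-2,0,0,0],[0.15,0,0,0,0]]'
```

```text
time_s: 4.65
eef_pos: [0.4673, 0.1461, 0.0535]
tool_rot: [[0.0, 0.577, 0.817], [-0.0, 0.817, -0.577], [-1.0, -0.0, 0.0]]
force: [-0.4, 1.8, -1.2]
width: 0.0255
time_s: 4.9
eef_pos: [0.4671, 0.1459, 0.0554]
tool_rot: [[-0.0, 0.577, 0.817], [-0.0, 0.817, -0.577], [-1.0, -0.0, -0.0]]
force: [1.1, -0.2, -6.1]
width: 0.0258
time_s: 5.15
eef_pos: [0.4672, 0.146, 0.0575]
tool_rot: [[-0.0, 0.577, 0.817], [-0.0, 0.817, -0.577], [-1.0, -0.0, -0.0]]
force: [0.5, 0.2, -6.4]
width: 0.0254
```

```bash
python3 -m handwheel '[[0.15,-3,0,0,0],[0.15,-3,0,0,0],[0.15,-1,0,0,0],[0.15,0,0,0,0]]'
```

```text
time_s: 5.65
eef_pos: [0.4673, 0.1461, 0.0645]
tool_rot: [[-0.0, 0.577, 0.817], [-0.0, 0.817, -0.577], [-1.0, -0.0, 0.0]]
force: [1.0, -1.0, -8.3]
width: 0.0253
```

Pin is drawn 11 mm with about 8 N of spring. Now the swing, in 3.6° chords.

```bash
python3 -m handwheel '[[0.15,0,-6.6,-0.2,-3.6],[0.15,0,-6.6,-0.2,-3.6]]'
```

```text
time_s: 5.9
eef_pos: [0.4596, 0.1353, 0.0644]
tool_rot: [[-0.0, 0.468, 0.884], [-0.0, 0.884, -0.468], [-1.0, -0.0, -0.0]]
force: [1.6, 0.1, -8.9]
width: 0.0251
```

```bash
python3 -m handwheel '[[0.15,0,-6.6,-0.2,-3.6],[0.15,0,-6.6,-0.2,-3.6],[0.15,0,-6.6,-0.2,-3.6],[0.15,0,-6.6,-0.2,-3.6]]'
```

```text
time_s: 6.4
eef_pos: [0.4484, 0.1112, 0.0643]
tool_rot: [[-0.001, 0.234, 0.972], [-0.0, 0.972, -0.234], [-1.0, -0.0, -0.001]]
force: [0.2, 0.2, -8.0]
width: 0.0253
```

```bash
python3 -m handwheel '[[0.15,0,-6.6,-0.2,-3.6],[0.15,0,-6.6,-0.2,-3.6],[0.15,0,-6.6,-0.2,-3.6],[0.15,0,-6.6,-0.2,-3.6],[0.15,0,-6.6,-0.2,-3.6]]'; python3 -m handwheel '[[0.15,0,-6.6,-0.2,-3.6],[0.15,0,-6.6,-0.2,-3.6],[0.15,0,-6.6,-0.2,-3.6],[0.15,0,-6.6,-0.2,-3.6],[0.15,0,0,0,0]]'
python3 - <<'E'
from h import *
s=bot.read_state();im=bot.camera('wrist');cv2.imwrite('pics/g_w.png',im[:,:,::-1])
np.savez('g_w.npz',p=s['eef_pos'],R=s['tool_rot']);print(s['eef_pos'],s['ft_torque'])
for n in('scene','side'):cv2.imwrite(f'pics/g_{n}.png',bot.camera(n)[:,:,::-1])
a=cv2.imread('pics/g_scene.png')[135:245,285:415];b=cv2.imread('pics/g_side.png')[155:250,275:405]
cv2.imwrite('pics/g_sc.png',cv2.resize(a,None,fx=5,fy=5,interpolation=cv2.INTER_CUBIC))
cv2.imwrite('pics/g_si.png',cv2.resize(b,None,fx=6,fy=6,interpolation=cv2.INTER_CUBIC))
E
```

```text
time_s: 7.02
eef_pos: [0.4434, 0.0785, 0.0642]
tool_rot: [[-0.002, -0.078, 0.997], [-0.0, 0.997, 0.078], [-1.0, -0.0, -0.002]]
force: [-2.0, -1.3, -7.9]
width: 0.0253
time_s: 7.65
eef_pos: [0.4468, 0.0518, 0.0641]
tool_rot: [[-0.002, -0.321, 0.947], [-0.001, 0.947, 0.321], [-1.0, 0.0, -0.002]]
force: [-4.5, -3.1, -7.8]
width: 0.0252
[0.44680796 0.05184576 0.06406528] [-0.622736    1.07734175 -0.13863158]
```

View pics/g_w.png

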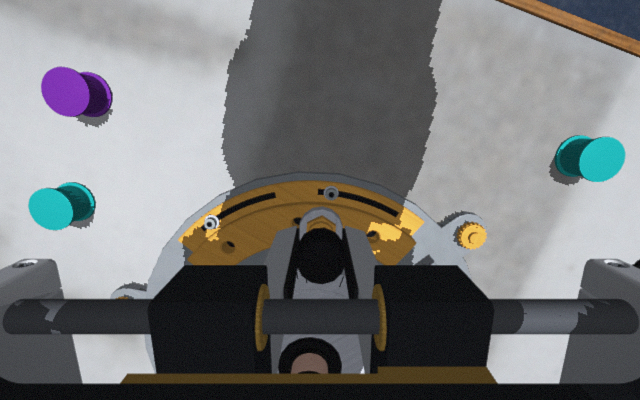

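View pics/g_si.png

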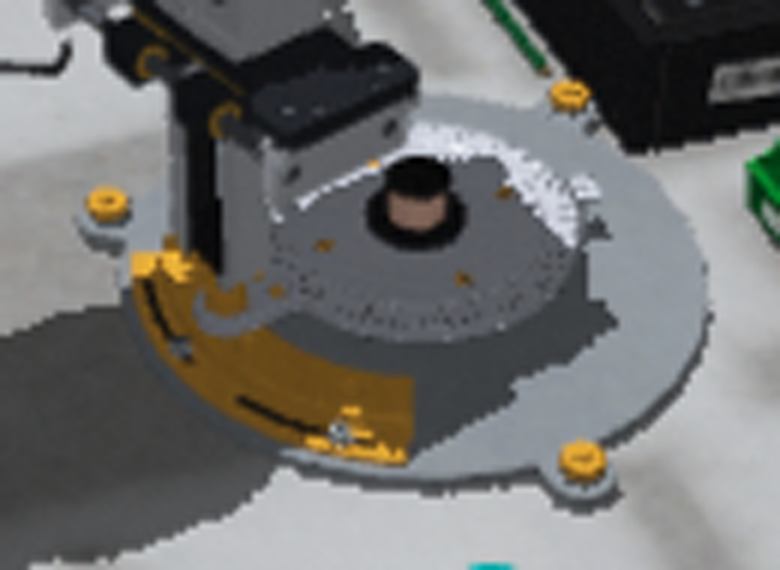

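```bash
python3 - <<'E'
from h import *
im=cv2.imread('pics/g_w.png')
im=cv2.convertScaleAbs(im,alpha=1.6,beta=10)
cv2.imwrite('pics/g_crop.png',cv2.resize(im[180:310,190:410],None,fx=3.6,fy=3.6,interpolation=cv2.INTER_CUBIC))
E
python3 -m handwheel '[[0.15,0,-6.6,-0.7,-3.6],[0.15,0,0,0,0],[0.15,0,0,0,0]]'
```

```text
time_s: 8.18
eef_pos: [0.4485, 0.046, 0.0642]
tool_rot: [[-0.002, -0.378, 0.926], [-0.0, 0.926, 0.378], [-1.0, 0.0, -0.002]]
force: [-5.1, -2.6, -8.2]
width: 0.0258
```

View pics/g_crop.png

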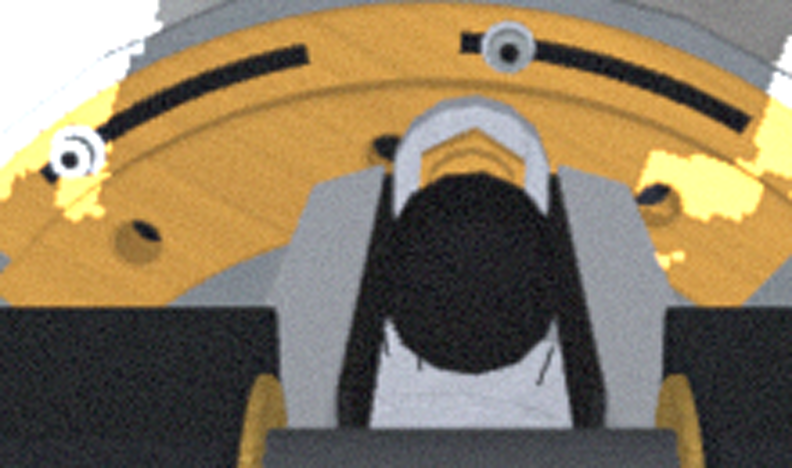

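```bash
python3 - <<'E'
from h import *
d=np.load('g_w.npz');p,R=d['p'],d['R']
f=lambda x,y:(190+(x+.5)/3.6-.5,180+(y+.5)/3.6-.5)
H3=wray(p,R,f(137,240),.026)[:2];H1=wray(p,R,f(657,203),.026)[:2]
v=H3-H1;L=np.linalg.norm(v);n=np.array([v[1],-v[0]])/L
if n[0]>0:n=-n
m=(H1+H3)/2;A=m-n*.105*.5
a=np.degrees(np.arctan2(n[1],n[0]))%360
K=p[:2];k=K-A
print('chord',L,'exp',.21*np.sin(np.radians(30)),'axis',A,'mid dir',a,'K dir',np.degrees(np.arctan2(k[1],k[0]))%360,np.linalg.norm(k))
print('middle hole at',A+n*.105,'now',bot.read_state()['eef_pos'])
# knob top seen
K2=wray(p,R,f(473,282),.0905)[:2];print('knob seen',K2,'tcp',K)
E
```

```text
chord 0.10452672271101583 exp 0.10499999999999998 axis [0.51369776 0.06429166] mid dir 202.99626077984232 K dir 190.540249341199 0.06803782637810223
middle hole at [0.41704208 0.0232712 ] now [0.4485097  0.04600125 0.06417878]
knob seen [0.44545363 0.05302973] tcp [0.44680796 0.05184576]
```

The outer two holes, mid-bisected, put the middle hole at 203.0° about the axis, i.e. about 61.8° of swing in all. I'm at 57.6°, so about 4.2° more, then gently lower.

```bash
python3 -m handwheel '[[0.15,0,-3.8,-0.1,-2.1],[0.15,0,-3.9,-0.1,-2.1],[0.15,0,0,0,0],[0.15,0,0,0,0]]'
python3 -m handwheel '[[0.15,1,0,0,0],[0.15,1,0,0,0],[0.15,0,0,0,0]]'
```

```text
time_s: 8.68
eef_pos: [0.4511, 0.0388, 0.0641]
tool_rot: [[-0.002, -0.445, 0.895], [-0.001, 0.895, 0.445], [-1.0, 0.0, -0.002]]
force: [-5.7, -4.7, -8.8]
width: 0.0254
time_s: 9.05
eef_pos: [0.4511, 0.0388, 0.0621]
tool_rot: [[-0.002, -0.445, 0.895], [-0.001, 0.895, 0.445], [-1.0, 0.0, -0.002]]
force: [-5.1, -4.6, -8.1]
width: 0.0255
```

```bash
python3 -m handwheel '[[0.15,0.8,0,0,0],[0.15,0,0,0,0]]'; python3 -m handwheel '[[0.15,0.6,0,0,0],[0.15,0,0,0,0]]'
```

```text
time_s: 9.3
eef_pos: [0.4512, 0.0388, 0.0613]
tool_rot: [[-0.002, -0.445, 0.895], [-0.001, 0.895, 0.445], [-1.0, 0.0, -0.002]]
force: [-5.6, -4.9, -8.4]
width: 0.0252
time_s: 9.55
eef_pos: [0.4511, 0.0388, 0.0607]
tool_rot: [[-0.002, -0.445, 0.895], [-0.001, 0.895, 0.445], [-1.0, 0.0, -0.002]]
force: [-5.9, -4.3, -8.3]
width: 0.0259
```

```bash
python3 -m handwheel '[[0.15,0.5,0,0,0],[0.15,0,0,0,0]]'
```

```text
time_s: 9.8
eef_pos: [0.4511, 0.0388, 0.0602]
tool_rot: [[-0.002, -0.445, 0.895], [-0.001, 0.895, 0.445], [-1.0, 0.0, -0.002]]
force: [-6.3, -4.5, -8.0]
width: 0.0256
```

```bash
python3 -m handwheel '[[0.15,0.6,0,0,0],[0.15,0,0,0,0]]';  python3 -m handwheel '[[0.15,0.6,0,0,0],[0.15,0,0,0,0]]'
```

```text
time_s: 10.05
eef_pos: [0.4512, 0.0387, 0.0596]
tool_rot: [[-0.002, -0.445, 0.895], [-0.001, 0.895, 0.445], [-1.0, 0.0, -0.002]]
force: [-5.9, -4.7, -7.8]
width: 0.0252
time_s: 10.3
eef_pos: [0.4512, 0.0386, 0.0591]
tool_rot: [[-0.002, -0.445, 0.895], [-0.001, 0.895, 0.445], [-1.0, 0.0, -0.002]]
force: [-5.5, -6.8, -7.6]
width: 0.0256
```

```bash
python3 -m handwheel '[[0.15,0.6,0,0,0],[0.15,0,0,0,0]]'
```

```text
time_s: 10.55
eef_pos: [0.4513, 0.0384, 0.0586]
tool_rot: [[-0.002, -0.445, 0.896], [-0.001, 0.896, 0.445], [-1.0, -0.0, -0.002]]
force: [-6.4, -7.2, -5.3]
width: 0.0255
```

The nose has entered the hole and an edge is pushing it CCW (extra −y force while fz fell), so I ease that way.

```bash
python3 -m handwheel '[[0.15,0,-0.5,0,0],[0.15,0,0,0,0]]'; python3 -m handwheel '[[0.15,0,-0.4,0,0],[0.15,0,0,0,0]]'
```

```text
time_s: 10.8
eef_pos: [0.4514, 0.0382, 0.0585]
tool_rot: [[-0.002, -0.445, 0.895], [-0.001, 0.895, 0.445], [-1.0, 0.0, -0.002]]
force: [-5.2, -6.2, -5.4]
width: 0.0255
time_s: 11.05
eef_pos: [0.4515, 0.038, 0.0585]
tool_rot: [[-0.002, -0.445, 0.895], [-0.001, 0.895, 0.445], [-1.0, 0.0, -0.002]]
force: [-7.7, -4.4, -5.4]
width: 0.0254
```

```bash
python3 -m handwheel '[[0.15,0,0,-0.7,0],[0.15,0,0,0,0]]'; python3 -m handwheel '[[0.15,0,-0.4,-0.6,0],[0.15,0,0,0,0]]'
```

```text
time_s: 11.3
eef_pos: [0.4514, 0.0379, 0.0586]
tool_rot: [[-0.001, -0.446, 0.895], [-0.0, 0.895, 0.446], [-1.0, 0.0, -0.001]]
force: [-5.4, -3.1, -6.2]
width: 0.0251
time_s: 11.55
eef_pos: [0.4516, 0.0375, 0.0588]
tool_rot: [[0.0, -0.447, 0.895], [0.0, 0.895, 0.447], [-1.0, 0.0, 0.0]]
force: [-3.7, -1.0, -7.3]
width: 0.0252
```

```bash
python3 -m handwheel '[[0.15,0.7,0,-0.5,0],[0.15,0,0,0,0]]'; python3 -m handwheel '[[0.15,0.6,0,0,0],[0.15,0,0,0,0]]'
```

```text
time_s: 11.8
eef_pos: [0.4516, 0.0373, 0.0582]
tool_rot: [[0.001, -0.447, 0.894], [0.0, 0.894, 0.447], [-1.0, -0.0, 0.001]]
force: [-0.0, 0.3, -7.0]
width: 0.0255
time_s: 12.05
eef_pos: [0.4516, 0.0372, 0.0576]
tool_rot: [[0.001, -0.447, 0.894], [0.0, 0.894, 0.447], [-1.0, -0.0, 0.001]]
force: [0.9, 1.8, -6.3]
width: 0.0254
```

```bash
python3 -m handwheel '[[0.15,0.7,0,0,0],[0.15,0,0,0,0]]'; python3 -m handwheel '[[0.15,0.6,0,0,0],[0.15,0,0,0,0]]'
```

```text
time_s: 12.3
eef_pos: [0.4516, 0.0372, 0.0569]
tool_rot: [[0.001, -0.447, 0.894], [0.0, 0.894, 0.447], [-1.0, -0.0, 0.001]]
force: [3.3, 1.6, -7.6]
width: 0.0254
time_s: 12.55
eef_pos: [0.4516, 0.0372, 0.0563]
tool_rot: [[0.001, -0.447, 0.894], [0.0, 0.894, 0.447], [-1.0, -0.0, 0.001]]
force: [4.5, 2.5, -5.7]
width: 0.0255
```

```bash
python3 -m handwheel '[[0.15,0,0,0.6,0],[0.15,0.8,0,0,0],[0.15,0,0,0,0]]'; python3 -m handwheel '[[0.15,0.7,0,0,0],[0.15,0,0,0,0]]'
```

```text
time_s: 12.92
eef_pos: [0.4516, 0.0372, 0.0553]
tool_rot: [[-0.0, -0.447, 0.894], [-0.0, 0.894, 0.447], [-1.0, -0.0, -0.0]]
force: [1.8, -0.1, -6.6]
width: 0.0253
time_s: 13.18
eef_pos: [0.4516, 0.0372, 0.0546]
tool_rot: [[-0.0, -0.447, 0.894], [-0.0, 0.894, 0.447], [-1.0, -0.0, -0.0]]
force: [1.2, 0.1, -6.1]
width: 0.0252
```

Drawn only about 1 mm, with just the spring force. The rest of the way down, then open gently.

```bash
python3 -m handwheel '[[0.15,0.6,0,0,0],[0.15,0,0,0,0]]'; python3 -m handwheel '[[0.29,0,0,0,0],[0.32,0,0,0,0],[0.36,0,0,0,0],[0.36,0,0,0,0]]'
python3 - <<'E'
from h import *
im=bot.camera('wrist');cv2.imwrite('pics/h_crop.png',cv2.resize(im[180:310,190:410],None,fx=3.6,fy=3.6,interpolation=cv2.INTER_CUBIC)[:,:,::-1])
E
```

```text
time_s: 13.42
eef_pos: [0.4516, 0.0373, 0.054]
tool_rot: [[-0.0, -0.447, 0.894], [-0.0, 0.894, 0.447], [-1.0, -0.0, -0.0]]
force: [1.1, -0.4, -5.4]
width: 0.0253
time_s: 13.92
eef_pos: [0.4518, 0.0374, 0.0541]
tool_rot: [[0.0, -0.447, 0.894], [-0.0, 0.894, 0.447], [-1.0, -0.0, 0.0]]
force: [0.1, 0.2, 1.0]
width: 0.0336
```

View pics/h_crop.png

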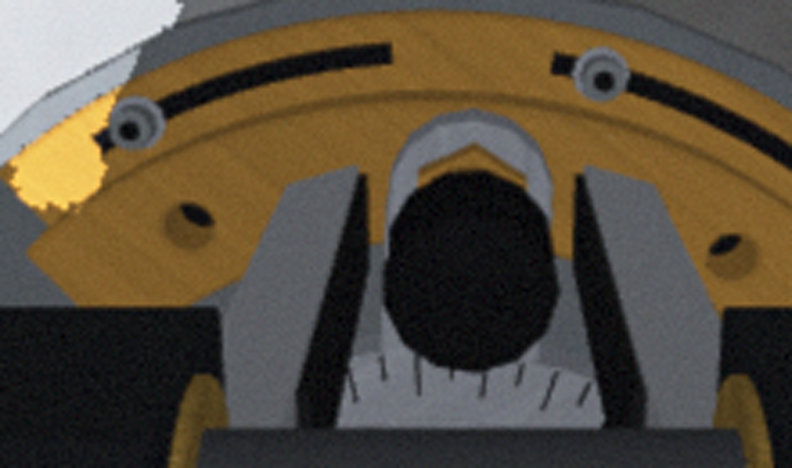

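The wrist view shows the knob midway between holes one and three, with the fingers clear. Retreat and check from the fixed cameras.

```bash
python3 -m handwheel '[[0.45,0,0,0,0],[0.5,-10,0,0,0],[0.5,-30,0,0,0],[0.6,-50,0,0,0],[0.6,-50,0,0,0]]'; python3 -m handwheel '[[0.6,0,50,-30,0],[0.6,0,50,-30,0],[0.6,0,50,-30,0],[0.6,0,50,0,0],[0.6,0,0,0,0]]'
python3 - <<'E'
from h import *
for n in('scene','side'):cv2.imwrite(f'pics/i_{n}.png',bot.camera(n)[:,:,::-1])
a=cv2.imread('pics/i_scene.png')[135:245,285:415];b=cv2.imread('pics/i_side.png')[155:250,275:405]
cv2.imwrite('pics/i_sc.png',cv2.resize(a,None,fx=5,fy=5,interpolation=cv2.INTER_CUBIC))
cv2.imwrite('pics/i_si.png',cv2.resize(b,None,fx=6,fy=6,interpolation=cv2.INTER_CUBIC))
# knob ray intersect both views; compare with start
E
```

```text
time_s: 14.6
eef_pos: [0.4514, 0.0373, 0.1962]
tool_rot: [[0.0, -0.447, 0.894], [-0.0, 0.894, 0.447], [-1.0, -0.0, 0.0]]
force: [0.9, 0.5, 0.8]
width: 0.0558
time_s: 15.22
eef_pos: [0.2806, 0.178, 0.1949]
tool_rot: [[0.002, -0.451, 0.892], [0.0, 0.892, 0.451], [-1.0, -0.0, 0.002]]
force: [0.6, -0.3, -0.7]
width: 0.0564
```

View pics/i_sc.png

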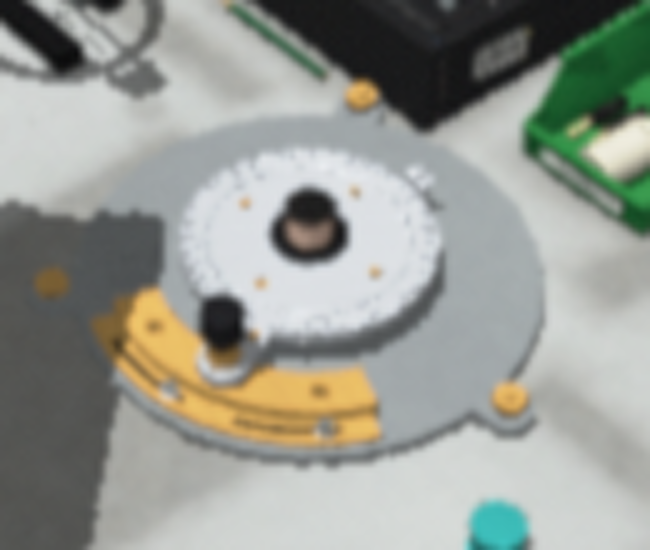

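View pics/i_si.png

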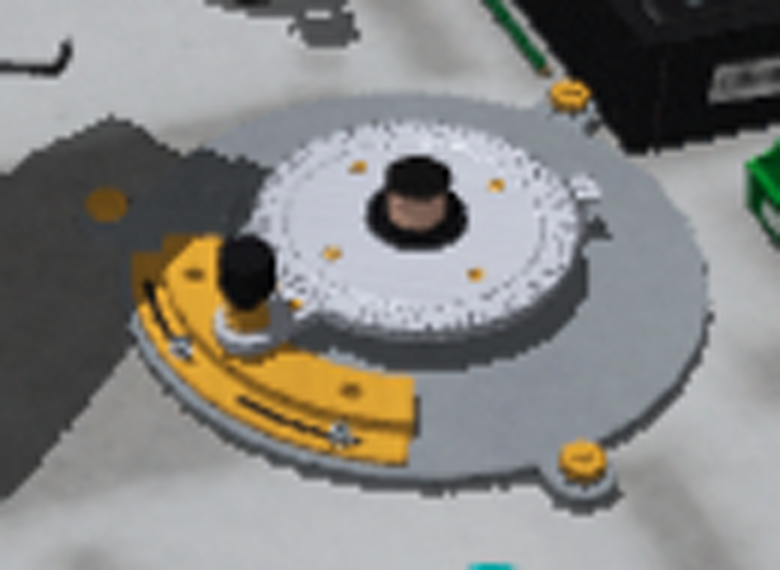

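View pics/i_scene.png

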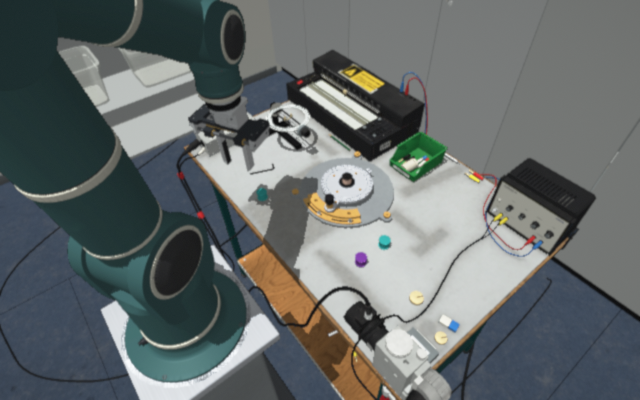

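The knob sits over the middle hole with holes one and three visible at either side. The bobbin stands in its seat. One numeric check of the knob height against the start pictures.

```bash
python3 - <<'E'
from h import *
def blob(f,x0,y0,x1,y1):
    g=cv2.imread(f).max(2)[y0:y1,x0:x1];m=(g<75).astype(np.uint8)
    n,l,s,c=cv2.connectedComponentsWithStats(m);i=1+s[1:,4].argmax();return c[i]+[x0,y0],s[i,4]
def tri(a,b):
    A=[];B=[]
    for n,q in(('scene',a),('side',b)):
        c=bot.calibration(n);P=np.c_[c['R'],c['t']];u=(q[0]-c['cx'])/c['fx'];v=(q[1]-c['cy'])/c['fy']
        for r in(u*P[2]-P[0],v*P[2]-P[1]):A.append(r[:3]);B.append(-r[3])
    return np.linalg.lstsq(np.array(A),np.array(B),rcond=None)[0]
r=[]
for t,w1,w2 in(('a',(303,167,318,185),(302,167,317,184)),('i',(322,190,337,207),(308,192,324,208))):
    a,na=blob(f'pics/{t}_scene.png',*w1);b,nb=blob(f'pics/{t}_side.png',*w2);X=tri(a,b);r.append(X);print(t,a,na,b,nb,X.round(4))
A=np.array([.5505,.079])
an=[np.degrees(np.arctan2(X[1]-A[1],X[0]-A[0]))%360 for X in r];print(an,an[1]-an[0])
for n in('scene','side'):
    d=cv2.absdiff(cv2.imread(f'pics/a_{n}.png'),cv2.imread(f'pics/i_{n}.png')).max(2)
E
```

```text
a [310.078125 175.375   ] 64 [308.95505618 175.48314607] 89 [0.4708 0.1479 0.0647]
i [329.02898551 199.37681159] 69 [315.27433628 199.00884956] 113 [0.4517 0.0363 0.0714]
[np.float64(139.17642772666528), np.float64(203.35775866082346)] 64.18133093415818
```

The wrist scale agrees that the pin is home (knob width 48–49 px at the same tool height as before), but the weak two-view height came out 6.7 mm high. I'll look closer at before and after.

```bash
python3 - <<'E'
from h import *
t=[]
for n,w1,w2 in(('scene',(295,160),(314,184)),('side',(292,160),(298,184))):
    for k,w in(('a',w1),('i',w2)):
        t.append(cv2.resize(cv2.convertScaleAbs(cv2.imread(f'pics/{k}_{n}.png')[w[1]:w[1]+36,w[0]:w[0]+36],alpha=1.2,beta=15),(290,290),interpolation=cv2.INTER_NEAREST))
cv2.imwrite('pics/j.png',np.vstack([np.hstack(t[:2]),np.hstack(t[2:])]))
# predicted knob head outline rows for home/raised at measured xy
for n in('scene','side'):
  for nm,xy in(('start',(.4673,.1461)),('now',(.4517,.0373))):
    for dr in(0,.0075): print(n,nm,dr,[np.round(proj(n,np.array([*xy,z+dr])),1).tolist() for z in(.0575,.0685,.0795)])
E
```

```text
scene start 0 [[309.7, 177.7], [309.5, 175.0], [309.3, 172.2]]
scene start 0.0075 [[309.6, 175.8], [309.4, 173.1], [309.2, 170.3]]
scene now 0 [[329.1, 201.9], [329.0, 199.2], [329.0, 196.5]]
scene now 0.0075 [[329.1, 200.1], [329.0, 197.4], [329.0, 194.6]]
side start 0 [[307.8, 178.4], [307.8, 175.3], [307.7, 172.2]]
side start 0.0075 [[307.8, 176.3], [307.7, 173.2], [307.7, 170.0]]
side now 0 [[314.8, 203.4], [314.8, 200.2], [314.7, 197.0]]
side now 0.0075 [[314.8, 201.2], [314.7, 198.0], [314.7, 194.8]]
```

View pics/j.png

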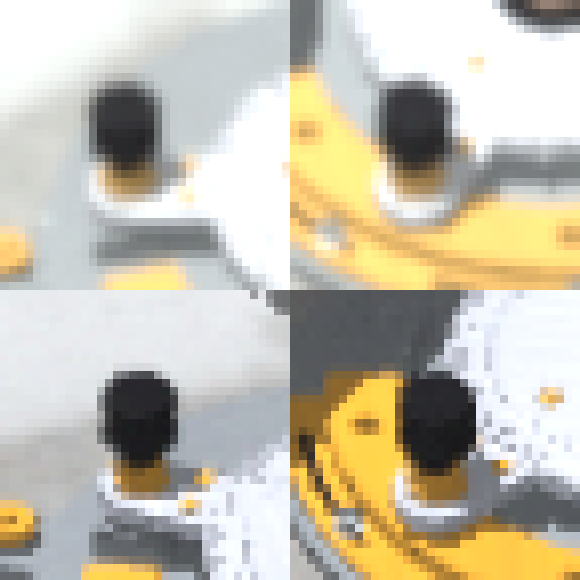

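The crops settle it. Knob, nut and arm have the same gaps before and after (scene row 199.4 against 199.2 predicted for home, 197.4 if riding on the arc). The side blob was biased by shadow pixels. Handing in.

```bash
python3 -c "
from station import bot
s=bot.read_state();print(s['time_s'],s['force']);print(bot.sign_off())"
```

```text
15.325 [-0.04725062 -0.33686291 -0.07272136]
the job is handed in; nothing more can be done
None
```

I swung the turntable about 62° counter-clockwise to the arc's middle hole, which sits about 10° short of its nominal place. The pin went down into that hole, I released the knob and moved the arm clear. I handed the job in at 15.3 s; no verdict was reported.

**How it went:** I lifted the pin 11 mm against about 8 N of spring. I lowered it in steps of under 1 mm. The nose met the hole's edge once, and I eased sideways until only the spring force was left. Sideways force read at the wrist stayed under about 10 N.

**Last checks:**
- **Pin home:** At release the tool was within about 0.5 mm of its starting height and the spring was still pulling down 5.4 N. The knob's height in the scene picture and its size in the wrist picture both match the pin being fully home.
- **Right hole:** Holes one and three are visible on either side of the knob.
- **Bobbin and table:** The bobbin stands in its seat. The other things look undisturbed, judged by eye only.

**What disagreed:** A rough height from two cameras put the knob 6.7 mm higher than at the start. The side camera's knob position fell between home and riding on the arc. I put both down to shadow, because the before-and-after crops show equal gaps under the knob. I did not nudge the turntable to prove the lock.

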